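Spin-check the plating turntables and change the wheel that binds

ROBOT

A 6-joint arm with a two-finger parallel gripper is mounted at the origin on the work surface; the furniture and walls round the work are solid. World frame = base frame: x ahead of the robot, y to its left, z up, the work surface at z = 0. Lengths are in m, angles in rad, forces in N, time in s.
With the tool pointing down it reaches from about 0.375 to 0.9 m from the base axis. Payload 3.1 kg.
Tool frame: the origin (TCP) lies at the very end of the fingers, on their centre line; the grasp point (between the pads) lies 19 mm behind it; z points along the fingers, y is the line along which they close (so a half turn about z gives the same grasp; the last joint's range is limited). The gripper opens to 87 mm and grips with 3 to 60 N. Pads are 19 mm wide; open, the fingers measure 117 mm over their backs; the gripper's body (75 mm by 190 mm) begins 51 mm behind the grasp point.
Start: joints at [1.075, 0.527, 1.433, -0, 1.181, -0.178], TCP at [0.195, 0.594, 0.223] pointing down, gripper open.
Joint ranges: [-3.08, 3.08], [-0.75, 2.2], [0.22, 2.44], [-1.43, 4.57], [0, 2.65], [-2.85, 2.85]. Speed limits (rad/s): [2.79, 2.79, 3.14, 3.14, 3.14, 3.14].

INTERFACE

Orientations are given as a unit quaternion [x, y, z, w].
In Python, from rig import robot gives the robot as it stands. The module is installed in compiled form; this text tells all that it offers.
- The arm moves only by the tool play_rows, never from a script. Its argument "steps" is one flat list of numbers, 5 for each row, row after row: the opening, from -1 (shut) to 1 (fully open), then the shift along the tool's x, y, z as a fraction of full scale, then the turn about the tool's z as a fraction of full scale. In form: [claw, tx, ty, tz, twist, claw, tx, ty, tz, twist, ...]. A call has exactly 10 rows; each row shifts and turns the commanded pose from where the row before left it, along the tool's axes as they then stand; what a row does not reach is not made up. Full scale, the value 1, is 0.03 m for a shift and 0.1 rad for a turn. A row lasts 1/10 s, in which the tool goes at most 50 mm and 8.59 degrees, less where a joint would pass 70% of its speed; a pose out of reach is approached as far as the arm can. A call with a number of a shift or a turn outside -1 to 1 is refused whole. A call with a gripper value outside its range is refused whole. The fingers move at their own pace and stop on an object; "grip_force" is the grip in N (left out, the last holds). Time passes only in rows, so rows that do not move let the fingers close, or fill a call up. It gives the time, the measured TCP pose, the force, the opening and the grip force at its end, in the units of the state.
- robot.get_obs(): the state, without advancing time (a new reading comes with each control period).
- robot.camera(name): name is "scene" or "top"; returns a dict with "image" (384x512x3 uint8, red, green, blue), "mtx" (3x3 intrinsics, pixels), "rvec" (rotation vector, rad) and "tvec" (3), from world to camera coordinates, as OpenCV has them. Camera axes: x right, y down, z forward; pixel columns grow to the right and rows downward; lengths in m; the calibration is good to about 2 mm. A picture is of the moment at which its call begins. There is no depth.
- robot.hand_in(): hands the job in; it is judged then, once.
The state is a dict: "time": time; "q": joint angles; "joint_velocities": joint speeds; "joint_torque": joint torques, N m; "position": TCP position; "tool_rot": TCP orientation; "ft_force": force on the tool from outside, world axes, zero at the start; "moment": the same for the moment, N m; "grip_width": finger opening in m; "grip_force": force on a finger pad.
Only numpy, scipy, OpenCV 4.12 (cv2) and the standard library are available. Lean on these libraries where they do the work, as an engineer would, in place of code of your own. Each camera call takes 0.05 s, during which the arm holds its last target. There are 200 camera calls.

TASK

Give each of the three dish wheels on the plating turntable stands a good flick to see whether it runs on freely or binds. Pull the one that binds off its spindle and lay it flat in the steel service tray, then push the spare wheel onto the emptied spindle until it clicks fully home and give it a spin to see that it runs. Leave the other two wheels on their stands, do not disturb the bottles, the carton and the timer, and let go of everything at the end.

Things in the scene. Friction and masses are not known exactly. Their poses are not given: they have to be found in the camera images.
- wheel_1: dish wheel on a stand: aluminium, 110 mm across, 46 mm high. In the middle a black square knob 26 x 26 mm, flats along the body's x and y, between 18 and 34 mm above the origin; grip it across two flats. Round it runs a spoked rim: flat ring (radius 47 to 55 mm) and three spokes, 4 to 9 mm above the origin. Origin: centre of the underside, z up. About 0.2 kg
- wheel_2: another dish wheel on a stand, just like wheel_1; any one of wheels 1 to 3 may be the one that binds. In each wheel's underside is a 13.4 mm square bore, 30 mm deep, sides parallel to the knob's flats: it fits the spindle in any of four quarter turns. The knob does not turn on the spindle, only the rim turns about the knob
- wheel_3: another dish wheel on a stand, just like wheel_1. Two sprung balls in the spindle hold a wheel that is home: it takes about 10 N to pull it straight off or to push it on; pushed on, the balls meet it about 18 mm before home and snap into its groove in the last 4 mm; home, its underside rests on the seat
- wheel_4: the spare dish wheel, known to be good, just like wheel_1; it stands by itself on the worktop on its underside
- post_1 (a point): on wheel_1, a post of the rim to flick it by: centre of the post's shoulder, 50 mm from the axis, 37 mm above the wheel's origin. A rim has three such upright posts 120 degrees apart, 16 mm thick, each with a 7 mm steel pin on top to 46 mm. Between knob and posts are 29 mm of free space. It goes round with the rim
- spin_1 (a joint): angle (rad) of the rim of wheel_1 against its knob, 0 at the start, growing anticlockwise seen from above, no limit. A good wheel flicked to a few rad/s coasts on for more than a second; a binding one turns stiffly (about 0.4 N at a post) and stops as soon as it is let go
- spin_4 (a joint): the same for the spare wheel_4, but between -1 and 1 at the start
- stand_1: stand of a plating turntable, fixed: dark round foot 110 mm across, steel boss 33 mm across whose flat top (seat) is 30 mm high, on it an upright 12 mm square spindle (flats along the body's x and y), 28 mm tall above the seat, its last 7 mm tapered to 6 mm. Origin: on the axis, on the worktop. wheel_1 is home on it at the start, knob flats parallel to the spindle's
- service_tray: shallow stainless tray, fixed, 180 mm (its x) by 156 mm (its y) outside, walls 3 mm thick and 20 mm high, inner floor 3 mm above the worktop. Origin: centre of the underside. A wheel lies flat in it with about 29 mm (x) and 17 mm (y) to spare each way
- bottle: bystander: round white bottle with a blue screw cap, 56 mm across, 100 mm high. Origin: centre of the underside
- dropper: bystander: brown dropper bottle with a black bulb, 34 mm across, 103 mm high. Origin: centre of the underside
- carton: bystander: white carton 52 x 52 mm, 106 mm high. Origin: centre of the underside
- timer: bystander: small white timer lying flat, 58 x 66 mm, 17 mm high. Origin: centre of the underside
- dish_stack_0: bystander, fixed: tall stack of Petri dishes, 96 mm across, 142 mm high. Origin: centre of the underside
- dish_stack_2: bystander, fixed: short stack of Petri dishes, 96 mm across, 94 mm high. Origin: centre of the underside
- screen_edge (a point): near lower corner of the computer screen, fixed, an obstacle: the screen is a flat upright panel 20 mm thick that runs from here away from the robot, along +x (480 mm), from 45 to 340 mm above the worktop
- power_strip: bystander, fixed: white power strip 55 mm (its x) by 300 mm (its y), 38 mm high, plugs to about 70 mm. Origin: centre of the underside
- spin_2 (a joint): the same as spin_1 for wheel_2
- stand_2: another like stand, shape as stand_1, with wheel_2 on it at the start
- spin_3 (a joint): the same as spin_1 for wheel_3
- stand_3: another like stand, shape as stand_1, with wheel_3 on it at the start
- post_2 (a point): a post of the rim of wheel_2, as post_1
- post_3 (a point): a post of the rim of wheel_3, as post_1
- post_4 (a point): a post of the rim of wheel_4, as post_1
There are look-alikes about, which are no part of the job. What is shaped like the wheel_3 but blue or pink is not meant.

How it is judged:
By the outcome, as a careful person would: the job done as asked, in the order asked, and still so for the second after the job is handed in, with the robot touching nothing.
It also fails if it takes over 72 s, if anything falls off the work surface, if the arm or the gripper's body presses on something with over 40 N, if the wrist force passes 120 N, or if a joint passes its speed limit or range.

## Working session

There is one attempt and no reset: what is moved stays moved. The work goes in short steps, Python scripts to look and compute and a tool call to move; the robot and the scene stay as the last step left them, time stands still between calls to the robot, and variables do not carry over. Pictures are saved under pics/ and viewed, at most 10 in all, crops included, and the job is handed in when it is done.

Besides the shell and the picture viewer there is one more tool, called after ">>>" as name(argument=value, ...) on one line, values as JSON. play_rows: Moves the arm, as the interface text tells. Shift numbers are shares of 0.03 m and turn numbers shares of 0.1 rad, none past 1 either way. Its arguments: {"type":"object","properties":{"steps":{"type":"array"},"grip_force":{"type":"number"}},"required":["steps"]}

```bash
mkdir -p pics; cat > h.py <<'E'
import numpy as np,cv2
from rig import robot
def grab(n,f=None):
    c=robot.camera(n)
    if f: cv2.imwrite('pics/'+f,c['image'][:,:,::-1])
    return c
def ray(c,uv,z):
    R=cv2.Rodrigues(np.array(c['rvec'],float))[0];t=np.array(c['tvec'],float).ravel()
    p=-R.T@t; d=R.T@np.linalg.inv(np.array(c['mtx']))@np.array([uv[0],uv[1],1.])
    return p+d*(z-p[2])/d[2]
def proj(c,P):
    return cv2.projectPoints(np.array(P,float).reshape(-1,3),np.array(c['rvec'],float),np.array(c['tvec'],float),np.array(c['mtx']),None)[0].reshape(-1,2)
E
python3 - <<'E'
from h import *
import pickle
o=robot.get_obs();print(o)
for n in('scene','top'):
    c=grab(n); pickle.dump(c,open(n+'0.pkl','wb'))
    R=cv2.Rodrigues(np.array(c['rvec'],float))[0];print(n,-R.T@np.array(c['tvec']).ravel(),c['mtx'][0][0])
    cv2.imwrite(f'pics/{n}0.png',cv2.resize(c['image'][:,:,::-1],(800,600),interpolation=cv2.INTER_CUBIC))
E
```

```text
{'time': 0.0, 'q': array([ 1.07545997e+00,  5.28445987e-01,  1.43392519e+00,  7.12780638e-06,
        1.18140347e+00, -1.78532271e-01]), 'joint_velocities': array([-8.30528382e-04,  3.54563055e-05, -4.07514621e-04, -1.09277674e-03,
        7.94356279e-04, -6.38415470e-04]), 'joint_torque': array([ 8.24344243e-04, -4.40035915e+01, -1.76596177e+01,  6.35028072e-02,
        5.80092939e-02, -1.37900233e-04]), 'position': array([0.19433537, 0.59323296, 0.22157677]), 'tool_rot': array([ 1.57741700e-01,  9.87479805e-01, -1.02856131e-03, -3.63788060e-04]), 'ft_force': array([-0.11273626,  0.22662056, -0.73608669]), 'moment': array([-0.0213404 , -0.01785359, -0.05288546]), 'grip_force': 0.0, 'grip_width': 0.08708041320995517}
scene [-0.61227356 -0.42501001  0.70590793] 406.5312130564134
top [0.26752151 0.09164616 1.56264943] 464.4254418975997
```

View pics/top0.png

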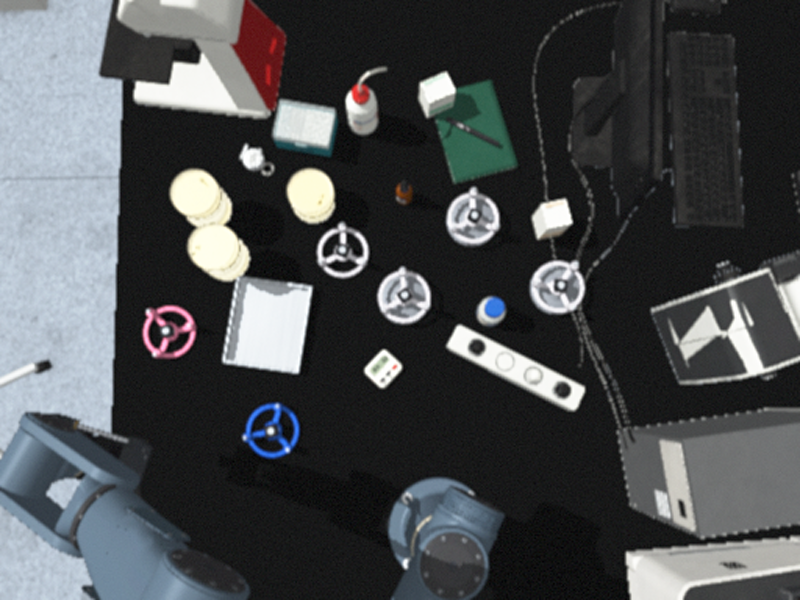

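View pics/scene0.png

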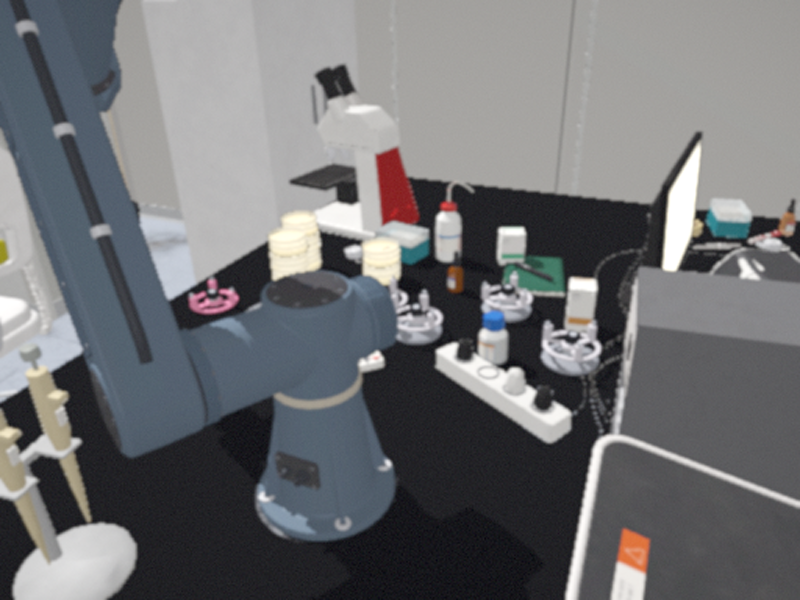

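The top view shows the silver wheels on stands at about (473,217), (404,296) and (558,287). The spare is at (343,250), the tray at (268,325), the timer at (383,368), the bottle at (490,310), the carton at (552,218) and the dropper at (404,192). Next I'll measure them.

```bash
cat > m.py <<'E'
from h import *
import pickle
c=pickle.load(open('top0.pkl','rb'));im=c['image']
W={'A':(473,217,.039),'B':(404,296,.039),'C':(558,287,.039),'S':(343,250,.009)}
hsv=cv2.cvtColor(im,cv2.COLOR_RGB2HSV)
tiles=[]
for k,(u,v,z) in W.items():
    u*=.64;v*=.64
    x0,y0=int(u)-30,int(v)-22
    sub=im[y0:y0+45,x0:x0+60]
    t=cv2.resize(sub[:,:,::-1],(400,300),interpolation=cv2.INTER_CUBIC)
    cv2.putText(t,k,(5,25),0,.8,(0,255,0),2);tiles.append(t)
    g=sub.max(2).astype(np.uint8)
    m=((g>70)&(hsv[y0:y0+45,x0:x0+60,1]<70)).astype(np.uint8)
    cs=max(cv2.findContours(m,0,2)[0],key=cv2.contourArea)
    h=cv2.convexHull(cs);e=cv2.fitEllipse(h)
    cen=(e[0][0]+x0,e[0][1]+y0)
    print(k,cen,e[1],ray(c,cen,z).round(4), 'tile origin',x0,y0)
    print(' scale px/m',464.4/(1.5626-z)*.11)
cv2.imwrite('pics/tiles0.png',np.vstack([np.hstack(tiles[:2]),np.hstack(tiles[2:])]))
# tray and others
for n,uv,z in [('trayc',(268,325),.02),('timer',(383,368),.017),('bottle',(493,308),.1),('carton',(552,218),.1),('dropper',(404,185),.1),('strip',(515,367),.04),('stack94',(311,190),.094),('stack142',(213,247),.142),('stack142b',(196,193),.142)]:
    print(n,ray(c,(uv[0]*.64,uv[1]*.64),z).round(3))
m=(im.min(2)>120).astype(np.uint8); 
for q in cv2.findContours(m,0,2)[0]:
    r=cv2.minAreaRect(q)
    if abs(r[0][0]-171)<15 and abs(r[0][1]-208)<15 and cv2.contourArea(q)>500:
        print('tray',r,[ray(c,p,.02).round(3)[:2] for p in cv2.boxPoints(r)],ray(c,r[0],.02))
E
python3 m.py
```

```text
A (302.0954341888428, 138.94481086730957) (34.20882797241211, 37.706451416015625) [ 0.6539 -0.0885  0.039 ] tile origin 272 116
 scale px/m 33.52848516671042
B (258.17632484436035, 189.13045120239258) (34.55326843261719, 36.82510757446289) [0.4861 0.0631 0.039 ] tile origin 228 167
 scale px/m 33.52848516671042
C (357.5734329223633, 183.75761795043945) (36.21490478515625, 43.56364059448242) [ 0.4977 -0.2678  0.039 ] tile origin 327 161
 scale px/m 33.52848516671042
S (218.8821201324463, 160.43203926086426) (33.691925048828125, 35.435482025146484) [0.5918 0.1943 0.009 ] tile origin 189 138
 scale px/m 32.88105046343975
trayc [0.431 0.353 0.02 ]
timer [0.335 0.109 0.017]
bottle [ 0.448 -0.117  0.1  ]
carton [ 0.633 -0.247  0.1  ]
dropper [0.71  0.058 0.1  ]
strip [ 0.33  -0.167  0.04 ]
stack94 [0.704 0.252 0.094]
stack142 [0.576 0.442 0.142]
stack142b [0.688 0.478 0.142]
```

View pics/tiles0.png

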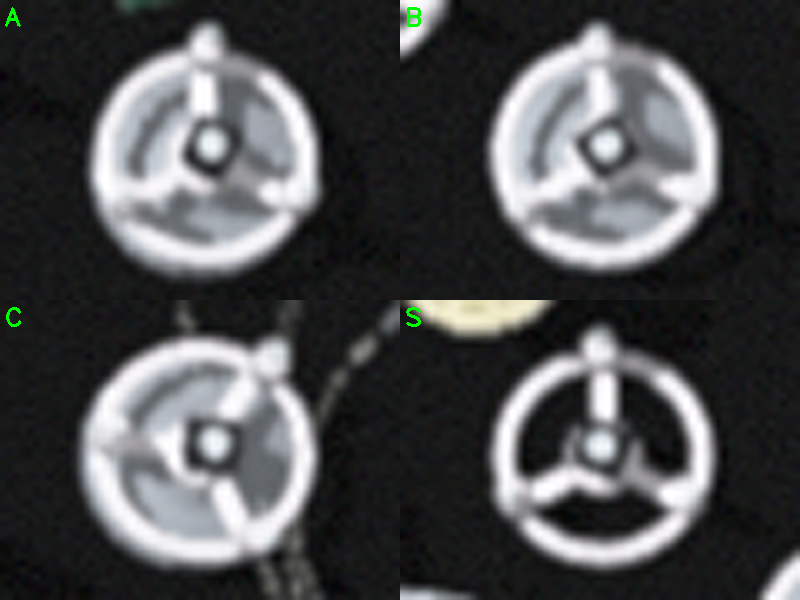

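The tile picture shows each knob as a dark square with a bright cap. Tile positions are A (211,147), B (207,147), C (212,145) and S (200,147). B is turned about 35–45° and the others less, so I'll zoom in on the knobs and fit centres robustly.

```bash
cat > k.py <<'E'
from h import *
import pickle
from scipy.optimize import least_squares
c=pickle.load(open('top0.pkl','rb'));im=c['image']
K={'A':(272,116,211,147,.03),'B':(228,167,207,147,.03),'C':(327,161,212,145,.03),'S':(189,138,200,147,0)}
tiles=[]
for k,(x0,y0,a,b,z0) in K.items():
    u,v=x0+a/6.667-.5,y0+b/6.667-.5
    # robust rim: outer boundary by radial half-max, soft-l1 circle fit in world at z0+.009
    g=cv2.cvtColor(im,cv2.COLOR_RGB2GRAY).astype(np.float32)
    ctr=ray(c,(u,v),z0+.034)
    pts=[]
    for t in np.linspace(0,2*np.pi,120,endpoint=False):
        rr=np.arange(.035,.075,.0005)
        P=np.c_[ctr[0]+rr*np.cos(t),ctr[1]+rr*np.sin(t),np.full(len(rr),z0+.009)]
        q=proj(c,P).astype(np.float32)
        s=cv2.remap(g,q[:,0].reshape(1,-1),q[:,1].reshape(1,-1),1).ravel()
        i=np.where(s>100)[0]
        if len(i): pts.append(P[i[-1],:2])
    pts=np.array(pts)
    f=least_squares(lambda p:np.hypot(*(pts-p[:2]).T)-p[2],[ctr[0],ctr[1],.055],loss='cauchy',f_scale=.001)
    print(k,'knob ctr',ctr.round(4),'rim',f.x.round(4))
    t=cv2.getRectSubPix(im[:,:,::-1].copy(),(15,11),(float(u),float(v)))
    tiles.append(cv2.resize(t,(400,293),interpolation=cv2.INTER_CUBIC))
cv2.imwrite('pics/knobs0.png',np.vstack([np.hstack(tiles[:2]),np.hstack(tiles[2:])]))
m=((im.min(2)>110)).astype(np.uint8);m=cv2.morphologyEx(m,2,np.ones((5,5)))
for q in cv2.findContours(m,0,2)[0]:
    r=cv2.minAreaRect(q)
    if cv2.contourArea(q)>500 and abs(r[0][0]-171)<40 and abs(r[0][1]-208)<40:
        print('tray',r,[ray(c,p,.02).round(3)[:2] for p in cv2.boxPoints(r)],ray(c,r[0],.02))
E
python3 k.py
```

```text
A knob ctr [ 0.6523 -0.0892  0.064 ] rim [ 0.6519 -0.0885  0.0582]
B knob ctr [0.4844 0.0623 0.064 ] rim [0.4844 0.0633 0.0575]
C knob ctr [ 0.4989 -0.2645  0.064 ] rim [ 0.4986 -0.2638  0.0588]
S knob ctr [0.5896 0.1939 0.034 ] rim [0.59   0.1943 0.0572]
tray ((159.33323669433594, 171.8077392578125), (144.734619140625, 68.84793853759766), 72.39537048339844) [array([0.762, 0.583]), array([0.832, 0.359]), array([0.354, 0.212]), array([0.29 , 0.428])] [0.55426747 0.3943778  0.02      ]
```

View pics/knobs0.png

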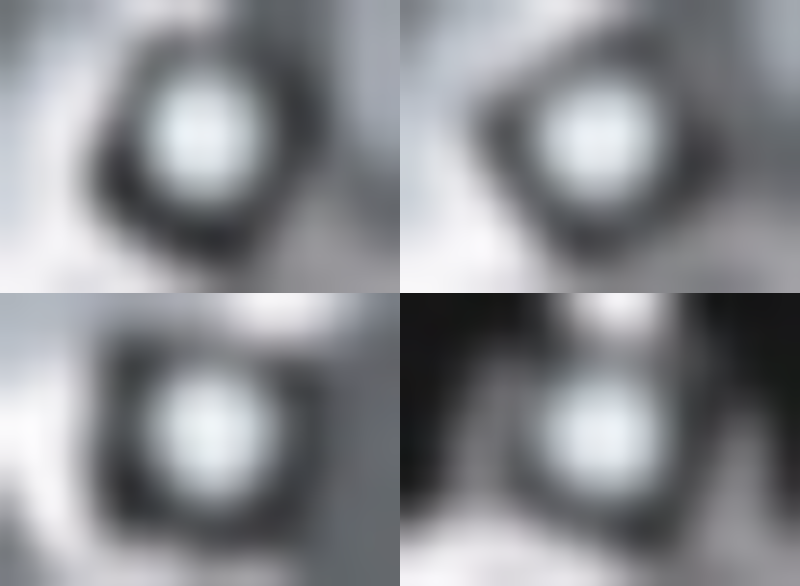

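>>> play_rows(steps=[-1,-0.7,-1,0,-0.8,-1,-0.7,-1,0,-0.8,-1,-0.7,-1,0,-0.8,-1,-0.7,-1,0,-0.77,-1,-0.7,-1,0,0,-1,-0.7,-1,0,0,-1,-0.7,-1,0,0,-1,-0.7,-1,0,0,-1,-0.7,-1,0,0,-1,-0.7,-1,0,0], grip_force=20)

```text
time: 1.1
position: [0.3798, 0.279, 0.2224]
tool_rot: [-0.0, 1.0, -0.0, -0.0]
ft_force: [-0.8, 0.5, -0.5]
grip_width: 0.0145
grip_force: 0.0
```

```bash
cat > ori.py <<'E'
from h import *
import pickle
c=pickle.load(open('top0.pkl','rb'));im=c['image']
g=cv2.cvtColor(im,cv2.COLOR_RGB2GRAY).astype(np.float32)
for k,(x,y,z0) in {'A':(.6523,-.0889,.03),'B':(.4844,.0628,.03),'C':(.4988,-.2642,.03),'S':(.5898,.1941,0)}.items():
    n=np.arange(-.022,.0221,.0005)
    X,Y=np.meshgrid(n,n,indexing='ij')
    q=proj(c,np.c_[X.ravel()+x,Y.ravel()+y,np.full(X.size,z0+.034)]).astype(np.float32)
    p=cv2.remap(g,q[:,0].reshape(X.shape),q[:,1].reshape(X.shape),2)
    r=np.hypot(X,Y);t=np.arctan2(Y,X)
    for a,b in((.012,.017),(.014,.019)):
        w=(r>a)&(r<b);ww=np.minimum(p,110)
        # corners dark -> phase of 4th harmonic
        h=np.sum((110-ww)[w]*np.exp(4j*t[w]));print(k,'flat deg',(np.degrees(np.angle(-h))/4).round(1),(abs(h)/np.sum((110-ww)[w])).round(2),end=' ')
    for th in (75,85,95):
        m=((p<th)|(r<.007)).astype(np.uint8)*(r<.021).astype(np.uint8)
        R=cv2.minAreaRect(max(cv2.findContours(m,0,2)[0],key=cv2.contourArea));print(np.array(R[1]).round(0),round(90-R[2],1) ,end=';') # cols=y rows=x
    print()
o=robot.get_obs();print(o['position'],o['tool_rot'],o['q'])
E
python3 ori.py
```

```text
A flat deg -26.1 0.24 A flat deg -20.7 0.29 [42. 57.] 55.3;[44. 60.] 54.2;[46. 66.] 54.2;
B flat deg 32.0 0.43 B flat deg 30.4 0.54 [27. 27.] 45.0;[45. 47.] 33.1;[47. 55.] 32.3;
C flat deg -10.0 0.27 C flat deg -11.0 0.19 [53. 45.] 80.5;[56. 48.] 80.8;[60. 50.] 80.8;
S flat deg -16.3 0.42 S flat deg -12.7 0.42 [29. 64.] 70.0;[32. 65.] 66.8;[49. 68.] 40.7;
[0.37977957 0.27897029 0.22235308] [-1.49239946e-04  9.99999952e-01 -8.80239846e-05 -2.58254022e-04] [ 3.95731909e-01  3.22193195e-01  1.80636070e+00  4.31020522e-05
  1.01358322e+00 -1.17538570e+00]
```

>>> play_rows(steps=[-1,-0.6,-0.55,0.5,0,-1,-0.6,-0.55,0.5,0,-1,-0.5,-0.55,0.5,0,-1,-0.5,-0.55,0.5,0,-1,-0.5,-0.55,0.5,0,-1,-0.5,-0.55,0.5,0,-1,-0.5,-0.55,0.5,0,-1,-0.5,-0.55,0.5,0,-1,-0.5,-0.55,0.5,0,-1,-0.43,-0.55,0.5,0])

```text
time: 2.1
position: [0.534, 0.1146, 0.0716]
tool_rot: [-0.0, 1.0, 0.0, -0.0]
ft_force: [0.1, -0.0, 0.1]
grip_width: 0.0004
grip_force: 0.0
```

>>> play_rows(steps=[-1,0,0,0.65,0,-1,0,0,0,0,-1,0,-1,0,0,-1,0,-1,0,0,-1,0,-0.7,-1,0,-1,0,-1,-1,0,-1,0,-1,0,0,-1,0,-1,0,0,-1,0,-1,0,0,-1,0,-1,0,0])

```text
time: 3.1
position: [0.5331, -0.1161, 0.114]
tool_rot: [-0.001, 1.0, -0.0, 0.0]
ft_force: [-0.2, 0.7, -0.6]
grip_width: 0.0003
grip_force: 0.0
```

```bash
cat > spin.py <<'E'
# take top frames and print frame difference near each wheel
from h import *
import sys
cs=[grab('top') for _ in range(4)]
W={'A':(.652,-.0888,.06),'B':(.4844,.063,.06),'C':(.4987,-.264,.06),'S':(.59,.194,.03)}
for k,P in W.items():
    u,v=proj(cs[0],P)[0].astype(int)
    s=[c['image'][v-22:v+22,u-22:u+22].astype(int) for c in cs]
    print(k,[np.abs(a-b).mean().round(2) for a,b in zip(s,s[1:])], np.abs(s[0]-s[3]).mean().round(2))
k=sys.argv[1];u,v=proj(cs[0],W[k])[0].astype(int)
t=[cv2.resize(c['image'][v-40:v+40,u-40:u+40,::-1],(260,260)) for c in (cs[0],cs[1],cs[3])]
cv2.imwrite(f'pics/spin_{k}_{sys.argv[2]}.png',np.hstack(t))
o=robot.get_obs();print(o['time'],o['position'])
E
python3 spin.py B 1
```

```text
A [np.float64(6.78), np.float64(3.7), np.float64(4.09)] 2.82
B [np.float64(3.21), np.float64(2.14), np.float64(1.94)] 1.64
C [np.float64(6.03), np.float64(3.56), np.float64(3.59)] 2.66
S [np.float64(3.33), np.float64(2.73), np.float64(2.74)] 2.44
3.3 [ 0.53301401 -0.11551069  0.11355504]
```

View pics/spin_B_1.png

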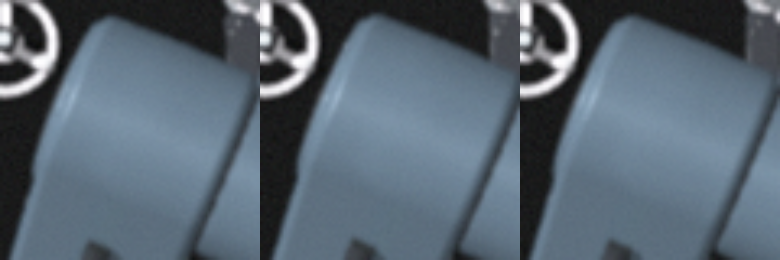

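The arm hides B from the top camera, so I'll check quickly with the scene camera.

```bash
cat > spin2.py <<'E'
from h import *
import sys
W={'A':(.652,-.0888,.06),'B':(.4844,.063,.06),'C':(.4987,-.264,.06),'S':(.59,.194,.03)}
cs=[grab('scene') for _ in range(3)]+[grab('top') for _ in range(3)]
for n,q in(('scene',cs[:3]),('top',cs[3:])):
  for k,P in W.items():
    u,v=proj(q[0],P)[0].astype(int)
    h=11 if n=='scene' else 20
    s=[cv2.GaussianBlur(c['image'],(3,3),0)[v-h:v+h,u-20:u+20].astype(int) for c in q]
    print(n,k,(u,v),[np.abs(a-b).mean().round(2) for a,b in zip(s,s[1:])],np.abs(s[0]-s[2]).mean().round(2), 'p99',[np.percentile(np.abs(a-b),99) for a,b in zip(s,s[1:])])
  cv2.imwrite(f'pics/{n}_{sys.argv[1]}.png',np.hstack([cv2.resize(c['image'][90:290,150:400,::-1],(400,320)) for c in (q[0],q[2])]))
o=robot.get_obs();print(o['time'],o['position'])
E
python3 spin2.py B1
```

```text
scene A (np.int64(323), np.int64(183)) [np.float64(1.09), np.float64(0.67)] 1.19 p99 [np.float64(12.0), np.float64(4.0)]
scene B (np.int64(265), np.int64(196)) [np.float64(17.74), np.float64(17.57)] 27.0 p99 [np.float64(131.0), np.float64(133.61000000000013)]
scene C (np.int64(364), np.int64(214)) [np.float64(0.94), np.float64(0.5)] 0.94 p99 [np.float64(11.0), np.float64(2.0)]
scene S (np.int64(244), np.int64(185)) [np.float64(4.4), np.float64(1.45)] 5.36 p99 [np.float64(107.0), np.float64(29.610000000000127)]
top A (np.int64(302), np.int64(137)) [np.float64(0.77), np.float64(0.71)] 0.73 p99 [np.float64(4.0), np.float64(4.0)]
top B (np.int64(258), np.int64(188)) [np.float64(0.5), np.float64(0.54)] 0.53 p99 [np.float64(2.0), np.float64(2.0)]
top C (np.int64(357), np.int64(182)) [np.float64(0.79), np.float64(0.83)] 0.97 p99 [np.float64(7.0), np.float64(6.0)]
top S (np.int64(218), np.int64(159)) [np.float64(0.77), np.float64(0.78)] 0.71 p99 [np.float64(3.0), np.float64(3.0)]
3.6 [ 0.53320654 -0.11447907  0.11309362]
```

View pics/scene_B1.png

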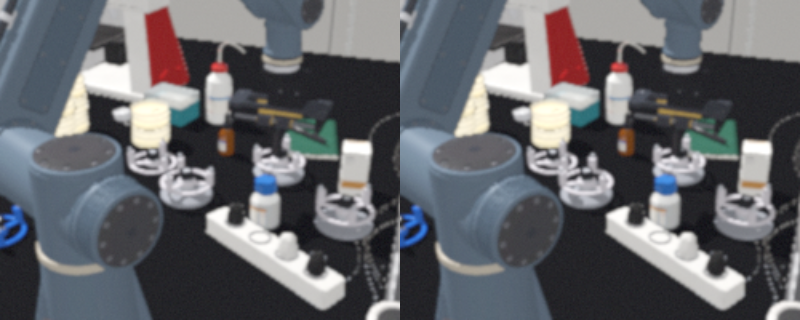

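B is a good wheel: its posts are clearly still moving in the scene view at (185,185) about 1 s after release. Wheel A is next.

>>> play_rows(steps=[-1,-0.8,0.4,0,0,-1,-0.8,0.4,0,0,-1,-0.8,0.4,0,0,-1,-0.8,0.4,0,0,-1,-0.8,0.4,0,0,-1,-0.8,0.4,0,0,-1,-0.8,0.15,0,0,-1,0,0,0.7,0,-1,0,0,0.7,0,-1,0,0,0.6,0])

```text
time: 4.6
position: [0.7009, -0.0379, 0.0517]
tool_rot: [-0.001, 1.0, 0.0, -0.001]
ft_force: [-0.2, 0.5, 0.1]
grip_width: 0.0005
grip_force: 0.0
```

>>> play_rows(steps=[-1,0,0,0,0,-1,0,0,0,0,-1,0,-1,0,0,-1,0,-1,0,0,-1,0,-0.7,-1,0,-1,0,-0.8,-1,0,-1,0,0,0,0,-1,0,0,0,0,-1,0,0,0,0,-1,0,0,0,0])

```text
time: 5.6
position: [0.7004, -0.1425, 0.1118]
tool_rot: [-0.001, 1.0, 0.001, -0.001]
ft_force: [0.9, -0.6, 0.3]
grip_width: 0.0005
grip_force: 0.0
```

```bash
python3 spin2.py A1 | grep -v top
```

```text
scene A (np.int64(323), np.int64(183)) [np.float64(15.68), np.float64(16.71)] 25.17 p99 [np.float64(100.0), np.float64(115.0)]
scene B (np.int64(265), np.int64(196)) [np.float64(4.93), np.float64(4.39)] 8.3 p99 [np.float64(38.0), np.float64(31.0)]
scene C (np.int64(364), np.int64(214)) [np.float64(0.48), np.float64(0.51)] 0.58 p99 [np.float64(3.0), np.float64(4.0)]
scene S (np.int64(244), np.int64(185)) [np.float64(0.6), np.float64(0.58)] 0.55 p99 [np.float64(4.0), np.float64(4.0)]
5.9 [ 0.70123495 -0.14358899  0.11252087]
```

>>> play_rows(steps=[-1,0.5,0,-0.5,0,-1,0.7,0,0,0,-1,0.8,0,0,0,-1,0.8,0,0,0,-1,0.8,-0.5,0,0,-1,0.8,-0.7,0,0,-1,0.6,-0.7,0,0,-1,0,-0.45,0.7,0,-1,0,0,0.9,0,-1,0,0,0.9,0])

```text
time: 6.9
position: [0.5518, -0.2158, 0.0529]
tool_rot: [0.001, 1.0, -0.001, 0.001]
ft_force: [0.1, -0.2, -0.7]
grip_width: 0.0007
grip_force: 0.0
```

>>> play_rows(steps=[-1,0,0,0,0,-1,0,0,0,0,-1,1,0,0,0,-1,1,0,0,0,-1,0.7,0,-1,0,-1,0.5,0,-1,0,-1,0,0,0,0,-1,0,0,0,0,-1,0,0,0,0,-1,0,0,0,0])

```text
time: 7.9
position: [0.4558, -0.2145, 0.1126]
tool_rot: [-0.0, 1.0, 0.0, -0.0]
ft_force: [0.3, -0.1, -0.3]
grip_width: 0.0005
grip_force: 0.0
```

```bash
python3 spin2.py C1 | grep -v top
```

```text
scene A (np.int64(323), np.int64(183)) [np.float64(6.94), np.float64(6.59)] 11.8 p99 [np.float64(45.0), np.float64(48.61000000000013)]
scene B (np.int64(265), np.int64(196)) [np.float64(0.5), np.float64(0.51)] 0.51 p99 [np.float64(2.0), np.float64(2.0)]
scene C (np.int64(364), np.int64(214)) [np.float64(0.58), np.float64(0.55)] 0.62 p99 [np.float64(4.0), np.float64(4.0)]
scene S (np.int64(244), np.int64(185)) [np.float64(0.48), np.float64(0.51)] 0.5 p99 [np.float64(3.0), np.float64(3.0)]
8.2 [ 0.45534704 -0.21448454  0.11256502]
```

View pics/scene_C1.png

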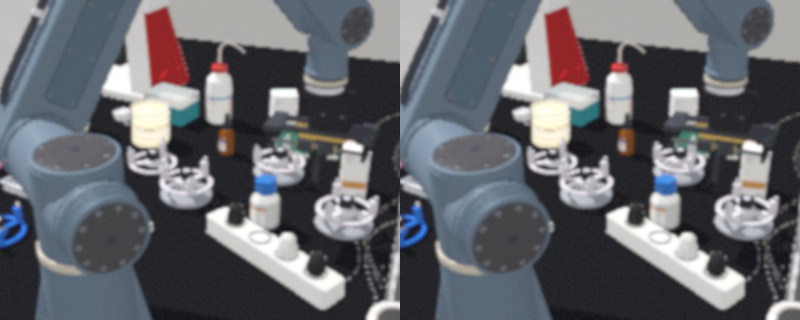

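C isn't moving, while A still coasts. I'll confirm that C's rim actually turned when flicked.

```bash
python3 - <<'E'
import cv2,numpy as np
a=cv2.imread('pics/scene_B1.png').astype(int);b=cv2.imread('pics/scene_C1.png').astype(int)
for n,(x,y) in {'C':(345,212),'S':(152,160),'strip':(290,250)}.items(): print(n,np.abs(a-b)[y-25:y+25,x-30:x+30].mean())
cv2.imwrite('pics/cmpC.png',np.hstack([cv2.resize(q[150:250,290:390].astype(np.uint8),(400,400),interpolation=2) for q in(a,b)]))
E
```

```text
C 39.05111111111111
S 10.882333333333333
strip 4.308666666666666
```

View pics/cmpC.png

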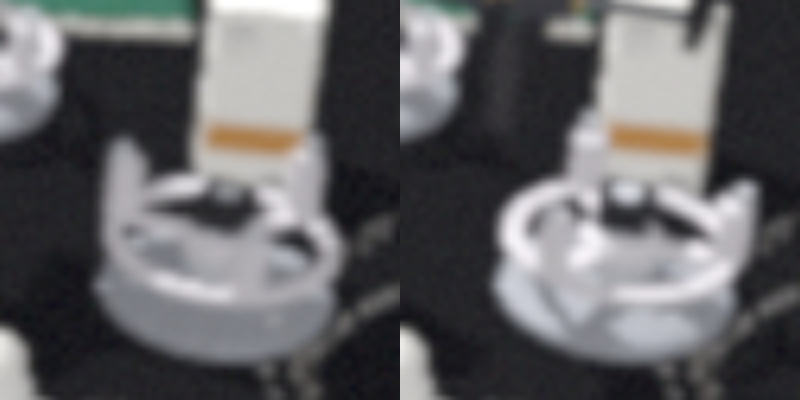

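C's rim turned under the flick and then stopped dead, so C is the binding wheel. Next I move over its knob with the fingers part open and the tool aligned.

>>> play_rows(steps=[0.01,-0.48,-0.55,0,0,0.01,-0.48,-0.55,0,0,0.01,-0.48,-0.55,0,0,0.01,0,0,0,0.8,0.01,0,0,0,0.8,0.01,0,0,0.3,0,0.01,0,0,0.3,0,0.01,0,0,0.2,0,0.01,0,0,0,0,0.01,0,0,0,0])

```text
time: 9.2
position: [0.4984, -0.2639, 0.0886]
tool_rot: [0.08, 0.997, 0.0, -0.0]
ft_force: [-0.0, 0.4, 0.1]
grip_width: 0.0438
grip_force: 0.0
```

```bash
python3 - <<'E'
from h import *
o=robot.get_obs();print(o['time'],o['position'],o['tool_rot'],o['q'],o['grip_width'],o['ft_force'],o['moment'])
E
```

```text
9.2 [ 0.49838998 -0.26392408  0.08860183] [ 7.95626913e-02  9.96829761e-01  2.49295824e-04 -3.79001622e-04] [-6.85114636e-01  6.35712833e-01  1.69857836e+00 -2.96730060e-05
  8.08208486e-01 -2.09659669e+00] 0.043849865296196486 [-0.01167274  0.35412414  0.10806301] [ 0.06032338 -0.01144486 -0.00256286]
```

>>> play_rows(steps=[0.01,0,0,0.52,0,0.01,0,0,0.52,0,0.01,0,0,0.51,0,0.01,0,0,0,0,-1,0,0,0,0,-1,0,0,0,0,-1,0,0,0,0,-1,0,0,0,0,-1,0,0,0,0,-1,0,0,0,0], grip_force=30)

```text
time: 10.2
position: [0.4982, -0.2664, 0.0437]
tool_rot: [0.079, 0.997, -0.002, 0.0]
ft_force: [-4.3, -6.0, 0.9]
grip_width: 0.0261
grip_force: 29.0
```

```bash
cat > s.py <<'E'
from h import *
o=robot.get_obs()
for k in('time','position','tool_rot','q','grip_width','grip_force','ft_force','moment'):print(k,np.round(o[k],4))
E
python3 s.py
```

```text
time 10.2
position [ 0.4982 -0.2664  0.0437]
tool_rot [ 7.910e-02  9.969e-01 -1.900e-03  1.000e-04]
q [-0.6873  0.7102  1.7181 -0.0045  0.7109 -2.0962]
grip_width 0.0261
grip_force 29.0474
ft_force [-4.3081 -5.9948  0.867 ]
moment [-0.9875  0.8328  0.0082]
```

>>> play_rows(steps=[-1,0.02,-0.05,0,0,-1,0.02,-0.04,0,0,-1,0,0,0,0,-1,0,0,0,0,-1,0,0,0,0,-1,0,0,0,0,-1,0,0,0,0,-1,0,0,0,0,-1,0,0,0,0,-1,0,0,0,0], grip_force=55)

```text
time: 11.2
position: [0.4979, -0.2666, 0.0435]
tool_rot: [0.08, 0.997, -0.0, 0.001]
ft_force: [1.0, 1.7, 6.6]
grip_width: 0.0258
grip_force: 53.6
```

```bash
python3 s.py
```

```text
time 11.2
position [ 0.4979 -0.2666  0.0435]
tool_rot [ 7.970e-02  9.968e-01 -4.000e-04  9.000e-04]
q [-6.8970e-01  7.1030e-01  1.7188e+00  7.0000e-04  7.1050e-01 -2.1014e+00]
grip_width 0.0258
grip_force 53.6041
ft_force [1.0105 1.737  6.5548]
moment [ 0.3027 -0.1117 -0.0358]
```

>>> play_rows(steps=[-1,0,0,-0.2,0,-1,0,0,-0.3,0,-1,0,0,-0.4,0,-1,0,0,-0.5,0,-1,0,0,-0.7,0,-1,0,0,-0.8,0,-1,0,0,-0.8,0,-1,0,0,-0.7,0,-1,0,0.3,0,0,-1,0,0.6,0,0])

```text
time: 12.2
position: [0.501, -0.2398, 0.1751]
tool_rot: [0.081, 0.997, -0.0, 0.0]
ft_force: [-0.3, 0.4, -2.6]
grip_width: 0.0257
grip_force: 53.6
```

```bash
python3 s.py;cat > t.py <<'E'
# refine tray centre from initial picture: bright light-grey quad
from h import *
import pickle
c=pickle.load(open('top0.pkl','rb'));im=c['image']
x0,y0=135,168;s=im[y0:245,x0:207]
m=(s.min(2)>115).astype(np.uint8)
q=max(cv2.findContours(m,0,2)[0],key=cv2.contourArea)
r=cv2.minAreaRect(q);r=((r[0][0]+x0,r[0][1]+y0),r[1],r[2])
print(r,ray(c,r[0],.02),[ray(c,p,.02)[:2].round(3) for p in cv2.boxPoints(r)])
E
python3 t.py
```

```text
time 12.2
position [ 0.501  -0.2398  0.1751]
tool_rot [ 8.070e-02  9.967e-01 -3.000e-04  3.000e-04]
q [-6.4750e-01  4.9590e-01  1.6578e+00 -1.0000e-04  9.8710e-01 -2.0566e+00]
grip_width 0.0257
grip_force 53.6274
ft_force [-0.2707  0.425  -2.5669]
moment [ 0.0736  0.0084 -0.0374]
((163.5900001525879, 201.86999893188477), (66.18519592285156, 65.47808837890625), 8.130102157592773) [0.45204855 0.37941334 0.02      ] [array([0.362, 0.502]), array([0.58 , 0.475]), array([0.544, 0.254]), array([0.327, 0.286])]
```

>>> play_rows(steps=[-1,0.27,0.96,0,0,-1,0.27,0.96,0,0,-1,0.27,0.96,0,0,-1,0.27,0.96,0,0,-1,0.27,0.96,0,0,-1,0.27,0.96,0,0,-1,0.27,0.96,0,0,-1,0.27,0.96,0,0,-1,0.27,0.96,0,0,-1,0.27,0.96,0,0])

```text
time: 13.2
position: [0.4643, 0.0599, 0.1732]
tool_rot: [0.079, 0.997, 0.0, -0.002]
ft_force: [-0.2, 1.0, -2.5]
grip_width: 0.0254
grip_force: 53.6
```

>>> play_rows(steps=[-1,0.27,0.96,0,0,-1,0.27,0.96,0,0,-1,0.27,0.96,0,0,-1,0.27,0.96,0,0,-1,0.27,0.96,0,0,-1,0.27,0.96,0,0,-1,0.27,0.96,0,0,-1,0.27,0.96,0,0,-1,0.27,0.96,0,0,-1,0.27,0.6,0,0])

```text
time: 14.2
position: [0.4283, 0.346, 0.1729]
tool_rot: [0.079, 0.997, -0.001, -0.002]
ft_force: [0.6, 0.2, -1.8]
grip_width: 0.0259
grip_force: 53.6
```

```bash
python3 s.py; python3 - <<'E'
from h import *
c=grab('top')
# tray corners seen now, picture for check
im=c['image'][150:262,110:260,::-1]
im=cv2.resize(im,(800,597),interpolation=2)
P=proj(c,[[.431+a,.353+b,.02] for a,b in((.09,.078),(-.09,.078),(-.09,-.078),(.09,-.078),(0,0))])
for p in P: cv2.circle(im,tuple(int(v) for v in ((p-[110,150])*5.333)),4,(0,0,255),-1)
cv2.imwrite('pics/tray1.png',im)
E
```

```text
time 14.2
position [0.4283 0.346  0.1729]
tool_rot [ 7.880e-02  9.969e-01 -7.000e-04 -1.800e-03]
q [ 4.7600e-01  4.9470e-01  1.6685e+00  1.0000e-03  9.8220e-01 -9.3760e-01]
grip_width 0.0259
grip_force 53.6276
ft_force [ 0.5538  0.2264 -1.8351]
moment [ 0.0171 -0.0034 -0.0215]
```

View pics/tray1.png

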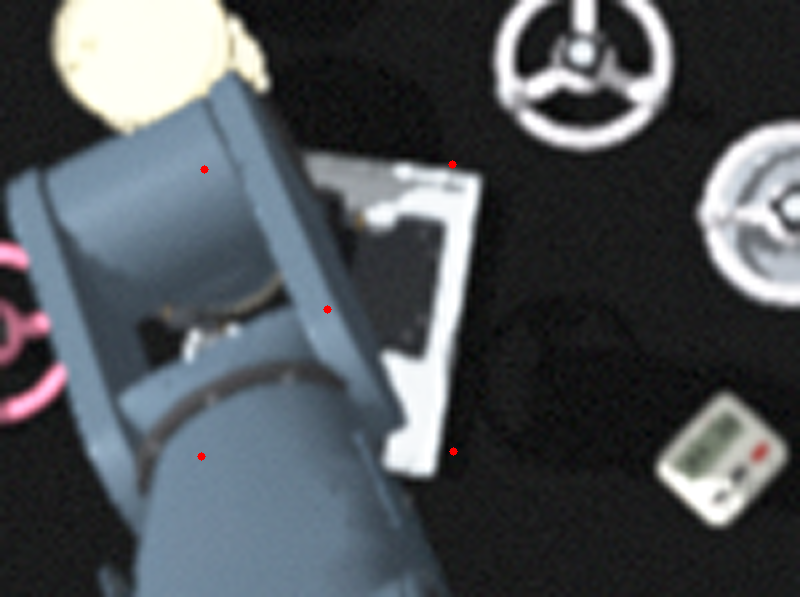

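The tray's right wall runs from (478,178) to (435,475), which agrees with the measured centre. Now I lower the wheel and release it.

>>> play_rows(steps=[-1,-0.05,0.2,0.7,0,-1,0,0,0.9,0,-1,0,0,0.9,0,-1,0,0,0.9,0,-1,0,0,0.9,0,-1,0,0,0.5,0,-1,0,0,0.2,0,-1,0,0,0.1,0,-1,0,0,0,0,-1,0,0,0,0])

```text
time: 15.25
position: [0.4339, 0.3499, 0.0222]
tool_rot: [0.08, 0.997, 0.0, 0.001]
ft_force: [-0.1, 0.2, -1.6]
grip_width: 0.026
grip_force: 53.6
```

```bash
python3 s.py
```

```text
time 15.25
position [0.4339 0.3499 0.0222]
tool_rot [7.970e-02 9.968e-01 3.000e-04 5.000e-04]
q [ 0.478   0.7419  1.7435  0.      0.655  -0.9332]
grip_width 0.026
grip_force 53.6288
ft_force [-0.1494  0.2423 -1.6384]
moment [0.0122 0.0146 0.027 ]
```

>>> play_rows(steps=[-1,0,0,0.15,0,-1,0,0,0,0,0.01,0,0,0,0,0.01,0,0,0,0,0.01,0,0,0,0,0.01,0,0,-0.3,0,0.01,0,0,-0.9,0,0.01,0,0,-0.9,0,0.01,0,0,-0.9,0,0.01,0,0,-0.9,0], grip_force=30)

```text
time: 16.25
position: [0.4336, 0.3495, 0.1358]
tool_rot: [0.08, 0.997, 0.0, 0.0]
ft_force: [0.3, 0.3, -0.5]
grip_width: 0.0435
grip_force: 0.0
```

```bash
python3 s.py
```

```text
time 16.25
position [0.4336 0.3495 0.1358]
tool_rot [7.980e-02 9.968e-01 1.000e-04 2.000e-04]
q [ 0.4777  0.5545  1.6868  0.      0.8998 -0.9333]
grip_width 0.0435
grip_force 0.0
ft_force [ 0.3247  0.3393 -0.525 ]
moment [-0.0011 -0.0398  0.0269]
```

```bash
python3 - <<'E'
from h import *
import pickle
c=pickle.load(open('top0.pkl','rb'));im=c['image'];h=cv2.cvtColor(im,cv2.COLOR_RGB2HSV)
x0,y0=175,100
s=h[y0:150,x0:222];m=((s[:,:,2]>120)&(s[:,:,0]>12)&(s[:,:,0]<40)&(s[:,:,1]>20)).astype(np.uint8)
q=max(cv2.findContours(m,0,1)[0],key=cv2.contourArea)
print(cv2.boundingRect(q),cv2.minEnclosingCircle(q))
# top disc: upper-left contour extremes; R at z=.094
R=464.4*.048/(1.5626-.094);b=cv2.boundingRect(q);print('R',R)
for uv in [(x0+b[0]-.5+R,y0+b[1]-.5+R)]: print(uv,ray(c,uv,.094))
bot=(x0+b[0]+b[2]-.5-464.4*.048/1.5626, y0+b[1]+b[3]-.5-464.4*.048/1.5626);print('bottom',ray(c,bot,0.0))
E
```

```text
(8, 8, 31, 35) ((23.5, 25.0), 17.670696258544922)
R 15.178537382541197
(197.6785373825412, 122.6785373825412) [0.70067084 0.25642656 0.094     ]
bottom [0.70847769 0.26167007 0.        ]
```

>>> play_rows(steps=[0.01,0,0,0,0.6,0.01,0,0,0,0.6,0.01,-0.81,-0.45,0,0,0.01,-0.81,-0.45,0,0,0.01,-0.81,-0.45,0,0,0.01,-0.81,-0.45,0,0,0.01,-0.81,-0.45,0,0,0.01,-0.81,-0.45,0,0,0.01,-0.81,-0.45,0,0,0.01,-0.79,-0.45,0,0])

```text
time: 17.25
position: [0.5909, 0.1913, 0.1349]
tool_rot: [0.14, 0.99, 0.0, 0.0]
ft_force: [-0.1, -0.5, -0.1]
grip_width: 0.0441
grip_force: 0.0
```

```bash
python3 s.py
```

```text
time 17.25
position [0.5909 0.1913 0.1349]
tool_rot [1.395e-01 9.902e-01 1.000e-04 3.000e-04]
q [ 0.1333  0.6278  1.5217  0.      0.9915 -1.1575]
grip_width 0.0441
grip_force 0.0
ft_force [-0.0589 -0.4991 -0.1023]
moment [ 0.0021  0.0113 -0.0122]
```

>>> play_rows(steps=[0.01,0.03,0,0.9,0,0.01,0,0,0.9,0,0.01,0,0,0.9,0,0.01,0,0,0.7,0,0.01,0,0,0.4,0,0.01,0,0,0.15,0,-1,0,0,0,0,-1,0,0,0,0,-1,0,0,0,0,-1,0,0,0,0], grip_force=20)

```text
time: 18.25
position: [0.5902, 0.1927, 0.0168]
tool_rot: [0.139, 0.99, 0.0, 0.001]
ft_force: [-0.7, 0.7, 3.5]
grip_width: 0.0269
grip_force: 18.9
```

```bash
python3 s.py
```

```text
time 18.25
position [0.5902 0.1927 0.0168]
tool_rot [1.394e-01 9.902e-01 3.000e-04 1.100e-03]
q [ 0.1358  0.7995  1.5784  0.      0.7613 -1.1553]
grip_width 0.0269
grip_force 18.9058
ft_force [-0.7457  0.6601  3.5247]
moment [0.0033 0.008  0.0656]
```

>>> play_rows(steps=[-1,0,0,0,0,-1,0,0,0,0,-1,0,0,0,0,-1,0,0,-0.3,0,-1,0,0,-0.7,0,-1,0,0,-0.9,0,-1,0,0,-0.9,0,-1,0,0,-0.9,0,-1,0,0,-0.9,-0.6,-1,0,0,-0.5,-0.6], grip_force=55)

```text
time: 19.25
position: [0.5896, 0.1925, 0.1708]
tool_rot: [0.079, 0.997, 0.0, 0.001]
ft_force: [0.8, 0.4, -2.2]
grip_width: 0.0263
grip_force: 52.7
```

```bash
python3 s.py
```

```text
time 19.25
position [0.5896 0.1925 0.1708]
tool_rot [7.850e-02 9.969e-01 2.000e-04 1.000e-03]
q [ 1.3570e-01  5.8020e-01  1.4968e+00 -1.0000e-04  1.0625e+00 -1.2778e+00]
grip_width 0.0263
grip_force 52.6659
ft_force [ 0.846   0.4028 -2.2475]
moment [-0.0056 -0.0264 -0.0302]
```

>>> play_rows(steps=[-1,0.04,-0.97,0,0,-1,0.04,-0.97,0,0,-1,0.04,-0.97,0,0,-1,0.04,-0.97,0,0,-1,0.04,-0.97,0,0,-1,0.04,-0.97,0,0,-1,0.04,-0.97,0,0,-1,0.04,-0.97,0,0,-1,0.04,-0.97,0,0,-1,0.04,-0.97,0,0])

```text
time: 20.25
position: [0.53, -0.0938, 0.1684]
tool_rot: [0.08, 0.997, 0.0, -0.001]
ft_force: [-0.5, -0.4, -2.3]
grip_width: 0.0259
grip_force: 52.7
```

>>> play_rows(steps=[-1,0.04,-0.97,0,0,-1,0.04,-0.97,0,0,-1,0.04,-0.97,0,0,-1,0.04,-0.97,0,0,-1,0.04,-0.97,0,0,-1,0,-0.85,0,0,-1,0,0,0.5,0,-1,0,0,0.5,0,-1,0,0,0,0,-1,0,0,0,0])

```text
time: 21.25
position: [0.4975, -0.2604, 0.1384]
tool_rot: [0.08, 0.997, 0.0, -0.001]
ft_force: [0.8, -0.2, -1.6]
grip_width: 0.0259
grip_force: 52.7
```

```bash
python3 s.py
```

```text
time 21.25
position [ 0.4975 -0.2604  0.1384]
tool_rot [ 7.980e-02  9.968e-01  4.000e-04 -7.000e-04]
q [-0.6812  0.5565  1.6717 -0.      0.915  -2.0922]
grip_width 0.0259
grip_force 52.6647
ft_force [ 0.8438 -0.221  -1.6074]
moment [ 0.0198 -0.0367 -0.0495]
```

>>> play_rows(steps=[-1,-0.05,-0.2,0.5,0,-1,0,0,0.7,0,-1,0,0,0.68,0,-1,0,0,0,0,-1,0,0,0.1,0,-1,0,0,0.1,0,-1,0,0,0.1,0,-1,0,0,0.1,0,-1,0,0,0.1,0,-1,0,0,0,0])

```text
time: 22.25
position: [0.4989, -0.2672, 0.0671]
tool_rot: [0.08, 0.997, -0.0, 0.0]
ft_force: [1.7, 0.0, -2.4]
grip_width: 0.0259
grip_force: 52.7
```

```bash
python3 s.py
```

```text
time 22.25
position [ 0.4989 -0.2672  0.0671]
tool_rot [ 7.980e-02  9.968e-01 -2.000e-04  5.000e-04]
q [-6.8920e-01  6.7210e-01  1.7056e+00  2.0000e-04  7.6290e-01 -2.1003e+00]
grip_width 0.0259
grip_force 52.6569
ft_force [ 1.6623  0.0131 -2.371 ]
moment [-0.1053 -0.1423 -0.0142]
```

>>> play_rows(steps=[-1,0,0,0.1,0,-1,0,0,0.1,0,-1,0,0,0.1,0,-1,0,0,0.1,0,-1,0,0,0.1,0,-1,0,0,0.1,0,-1,0,0,0.1,0,-1,0,0,0.05,0,-1,0,0,0,0,-1,0,0,0,0])

```text
time: 23.25
position: [0.4993, -0.2674, 0.0467]
tool_rot: [0.08, 0.997, -0.001, 0.001]
ft_force: [-0.5, 1.2, 15.3]
grip_width: 0.0261
grip_force: 52.7
```

```bash
python3 s.py
```

```text
time 23.25
position [ 0.4993 -0.2674  0.0467]
tool_rot [ 7.980e-02  9.968e-01 -6.000e-04  1.000e-03]
q [-6.8900e-01  7.0620e-01  1.7138e+00  2.0000e-04  7.1940e-01 -2.1002e+00]
grip_width 0.0261
grip_force 52.6588
ft_force [-0.4557  1.248  15.2657]
moment [ 0.2891 -0.0433 -0.0004]
```

>>> play_rows(steps=[-1,0,0,0.05,0,-1,0,0,0.05,0,-1,0,0,0,0,-1,0,0,0,0,-1,0,0,0,0,-1,0,0,0,0,-1,0,0,0,0,-1,0,0,0,0,-1,0,0,0,0,-1,0,0,0,0])

```text
time: 24.25
position: [0.4994, -0.2674, 0.0465]
tool_rot: [0.08, 0.997, -0.001, 0.001]
ft_force: [-3.6, 4.3, 32.7]
grip_width: 0.0261
grip_force: 52.7
```

```bash
python3 s.py
```

```text
time 24.25
position [ 0.4994 -0.2674  0.0465]
tool_rot [ 0.0797  0.9968 -0.001   0.0014]
q [-0.6889  0.7063  1.7143  0.      0.7176 -2.1002]
grip_width 0.0261
grip_force 52.6819
ft_force [-3.5627  4.2985 32.6566]
moment [ 0.7566  0.6701 -0.0031]
```

The wheel sits hard on the seat: z matches home and the force rose without motion. Release and lift.

>>> play_rows(steps=[-1,0,0,-0.1,0,-1,0,0,0,0,0.01,0,0,0,0,0.01,0,0,0,0,0.01,0,0,0,0,0.01,0,0,0,0,0.01,0,0,-0.4,0,0.01,0,0,-0.8,0,-1,0,0,-0.8,0,-1,0,0,-0.8,0], grip_force=20)

```text
time: 25.25
position: [0.4984, -0.2669, 0.13]
tool_rot: [0.08, 0.997, 0.0, -0.0]
ft_force: [0.4, -0.8, 0.3]
grip_width: 0.0346
grip_force: 0.0
```

```bash
python3 s.py; python3 - <<'E'
from h import *
a=grab('scene');b=grab('top')
i=cv2.resize(a['image'][165:255,310:400,::-1],(400,400),interpolation=2)
u,v=proj(b,[.4987,-.264,.06])[0].astype(int)
u2,v2=proj(b,[.434,.35,.03])[0].astype(int)
j=np.vstack([cv2.resize(b['image'][y-30:y+30,x-60:x+60,::-1],(400,200),interpolation=2) for x,y in((u,v),(u2,v2))])
cv2.imwrite('pics/home.png',np.hstack([i,j]))
E
```

```text
time 25.25
position [ 0.4984 -0.2669  0.13  ]
tool_rot [ 7.980e-02  9.968e-01  1.000e-04 -1.000e-04]
q [-6.8920e-01  5.7270e-01  1.6692e+00 -1.0000e-04  9.0000e-01 -2.1002e+00]
grip_width 0.0346
grip_force 0.0
ft_force [ 0.4289 -0.8322  0.2543]
moment [ 0.031  -0.0119 -0.0464]
```

View pics/home.png

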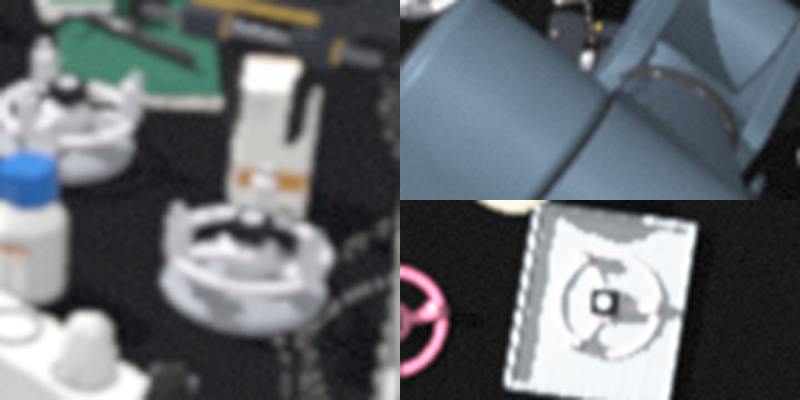

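The old wheel lies flat in the tray, about centre (610,303). The spare sits level on the stand, with posts at (265,185), (178,220) and (315,255). Now spin it by the far post.

>>> play_rows(steps=[-1,-0.38,0.53,0,0,-1,-0.38,0.53,0,0,-1,-0.38,0.53,0,0,-1,-0.37,0.51,0,0,-1,0,0,0,0,-1,0,0,0.7,0,-1,0,0,0.7,0,-1,0,0,0.7,0,-1,0,0,0.5,0,-1,0,0,0,0])

```text
time: 26.35
position: [0.5511, -0.2115, 0.0483]
tool_rot: [0.08, 0.997, 0.001, -0.002]
ft_force: [-0.2, 0.3, -0.1]
grip_width: 0.0005
grip_force: 0.0
```

>>> play_rows(steps=[-1,0,0,0,0,-1,0,0,0,0,-1,0,-1,0,0,-1,0,-1,0,0,-1,0,-0.6,-1,0,-1,0,0,-1,0,-1,0,0,0,0,-1,0,0,0,0,-1,0,0,0,0,-1,0,0,0,0])

```text
time: 27.35
position: [0.5402, -0.2881, 0.1097]
tool_rot: [0.08, 0.997, 0.001, -0.001]
ft_force: [0.3, -0.5, 0.5]
grip_width: 0.0005
grip_force: 0.0
```

```bash
python3 spin2.py C2 | grep -v top; python3 spin2.py C3 | grep -v top
```

```text
scene A (np.int64(323), np.int64(183)) [np.float64(0.55), np.float64(0.54)] 0.56 p99 [np.float64(3.0), np.float64(3.0)]
scene B (np.int64(265), np.int64(196)) [np.float64(0.59), np.float64(0.6)] 0.63 p99 [np.float64(3.0), np.float64(3.0)]
scene C (np.int64(364), np.int64(214)) [np.float64(18.01), np.float64(20.24)] 28.04 p99 [np.float64(113.22000000000025), np.float64(118.0)]
scene S (np.int64(244), np.int64(185)) [np.float64(0.73), np.float64(0.72)] 0.76 p99 [np.float64(3.0), np.float64(3.0)]
27.65 [ 0.54072414 -0.28875952  0.1101605 ]
scene A (np.int64(323), np.int64(183)) [np.float64(0.55), np.float64(0.58)] 0.56 p99 [np.float64(3.0), np.float64(3.0)]
scene B (np.int64(265), np.int64(196)) [np.float64(0.63), np.float64(0.63)] 0.61 p99 [np.float64(3.0), np.float64(3.0)]
scene C (np.int64(364), np.int64(214)) [np.float64(13.45), np.float64(16.4)] 23.7 p99 [np.float64(105.0), np.float64(113.0)]
scene S (np.int64(244), np.int64(185)) [np.float64(0.77), np.float64(0.71)] 0.74 p99 [np.float64(3.0), np.float64(3.0)]
27.95 [ 0.54085057 -0.28902502  0.11064739]
```

The new wheel runs. Lift clear, open the gripper and hand in.

>>> play_rows(steps=[0,0,0,-0.8,0,0,0,0,-0.8,0,0,0,0,-0.8,0,0,0,0,-0.8,0,0,0,0,-0.5,0,0,0,0,0,0,0,0,0,0,0,0,0,0,0,0,0,0,0,0,0,0,0,0,0,0])

```text
time: 28.95
position: [0.5404, -0.2887, 0.2206]
tool_rot: [0.08, 0.997, 0.001, -0.001]
ft_force: [0.1, -0.6, -0.1]
grip_width: 0.0436
grip_force: 0.0
```

```bash
python3 - <<'E'
from h import *
import pickle
for n in('scene',):
    a=grab(n)['image'].astype(int);b=pickle.load(open(n+'0.pkl','rb'))['image'].astype(int)
    c=pickle.load(open('scene0.pkl','rb'))
    for k,P in {'bottle':(.448,-.117,.05),'carton':(.633,-.247,.05),'dropper':(.71,.058,.05)}.items():
        u,v=proj(c,P)[0].astype(int);print(k,np.abs(a-b)[v-10:v+10,u-6:u+6].mean().round(1))
print(robot.hand_in())
E
```

```text
bottle 7.6
carton 8.2
dropper 5.9
the job is handed in; nothing more can be done
None
```

The job is done and handed in at about 29 s: the wheel nearest the carton was the one that bound, so it now lies flat in the tray. The spare is fully home on that spindle and spins freely, and the other two wheels ran freely and stay on their stands. I saw no sign that the bottles or carton moved, but did not re-check the timer at the end.

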